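# Release the stuck office drawer with a dowel

## Robot

A 6-joint arm with a two-finger parallel gripper is mounted at the origin on the work surface. World frame = base frame: x ahead of the robot, y to its left, z up, the work surface at z = 0. Lengths are in m, angles in rad, forces in N, time in s.
With the tool pointing down it reaches from about 0.25 to 0.775 m from the base axis. Payload 4 kg.
Tool frame: the origin (TCP) lies midway between the tips of the shut fingers; the grasp point (between the pads) lies 19 mm behind it; z points along the fingers, y is the direction in which the jaws open and shut (so a half turn about z gives the same grasp; the last joint's range is limited). The gripper opens to 85 mm and grips with 20 to 120 N. Pads are 22 mm wide; open, the fingers measure 114 mm over their backs; the gripper's body (76 mm by 85 mm) begins 54 mm behind the grasp point. The pads swing forward as they close: fully open they stand 13 mm farther back than shut.
Start: joints at [-1.291, 0.087, 1.371, -0, 1.684, -0.103], TCP at [0.205, -0.51, 0.231] pointing down, gripper open.
Joint ranges: [-3.1, 3.1], [-0.76, 2.03], [0.27, 2.55], [-1.08, 4.22], [0.17, 2.65], [-2.57, 2.57]. Speed limits (rad/s): [2.79, 2.79, 3.14, 3.14, 3.14, 3.14].

## Interface

Orientations are given as a 3x3 rotation matrix whose columns are the frame's x, y, z axes.
In Python, from cell import env, grab_frame gives the robot as it stands. The module is installed in compiled form; this text tells all that it offers.
- The arm moves only by the tool move_arm, never from a script. Its arguments are lists of equal length, an entry for each row: "fingers": the gripper command: -1 is fully open, 1 is shut, values between are in proportion; "translation": the shift along the tool's x, y, z in m, a list of three; "roll": the turn about the tool's z in degrees. In form: {"fingers": [fingers, ...], "translation": [[tx, ty, tz], ...], "roll": [roll, ...]}. A call has 1 to 5 rows; each row shifts and turns the pose as measured when the row begins, along the tool's axes as they then stand; what a row does not reach is not made up. A row lasts 1/8 s, in which the tool goes at most 62.5 mm and 10.7 degrees, less where a joint would pass 70% of its speed; a pose out of reach is approached as far as the arm can. A call with a gripper value outside its range is refused whole. The fingers move at their own pace and stop on an object; "squeeze" is the grip in N (left out, the last holds). Time passes only in rows, so rows that do not move let the fingers close. It gives the time, the measured TCP pose, the force and the opening at its end, in the units of the state.
- env.get_state(): the state, without advancing time (a new reading comes with each control period).
- grab_frame(name): name is "scene" or "top"; returns a dict with "pixels" (400x640x3 uint8, red, green, blue), "fx", "fy", "cx", "cy" (pixels), "k1" (the pictures are not rectified: a ray, as slopes to the right and down, at radius r is drawn at 1 + k1 r^2 times it, then the intrinsics apply), "R" (3x3) and "t" (3): a world point X has camera coordinates R X + t. Camera axes: x right, y down, z forward; pixel columns grow to the right and rows downward; lengths in m; the calibration is good to about 2 mm. A picture is of the moment at which its call begins. There is no depth.
- env.job_done(): hands the job in, once; it reports no verdict.
The state is a dict: "clock": time; "q": joint angles; "qd": joint speeds; "joint_efforts": joint torques, N m; "ee_pos": TCP position; "orientation": TCP orientation; "contact_force": force on the tool from outside, world axes, zero at the start; "ft_torque": the same for the moment, N m; "opening": opening from 0.0 (shut) to 1.0 (fully open).
Only numpy, scipy, OpenCV 4.12 (cv2) and the standard library are available. Lean on these libraries where they do the work, as an engineer would, in place of code of your own. Each camera call takes 0.05 s, during which the arm holds its last target.

## Task

The key to the blue drawer unit is lost. Take the plain wooden dowel out of the pen stand and push it down through the round hole in the top of the blue unit to press the orange spring catch, so that the drawer springs open; then put the dowel in the black pen cup and let go of it. Leave the drawer open, and keep the green unit's drawer shut.

Things in the scene. Friction and masses are not known exactly. Their poses are not given: they have to be found in the camera images.
- dowel_mid (a point): Middle of the plain light-wood dowel: round rod, 14 mm thick, 150 mm long, ends alike, z along it. Starts upright, 85 mm above the desk, in a fixed grey stand (190 x 50 mm, 50 mm high), 110 mm standing out. The stand's other holes, 70 mm apart in a row along this point's y axis, hold a red-capped and a green-capped pen, 14 mm thick, lower. A grip 40 mm above this point clears stand, unit and cup.
- blue_unit_hole (a point): Centre of the 36 mm round hole in the top of the fixed blue-and-white drawer unit (200 mm deep, 160 wide, 100 high), level with its top, 100 mm above the desk, 45 mm behind its front; z up, x to its back. 25 mm below lies a flat orange catch plate, spanning the hole. It gives straight down on a spring (3 to 8 N), stop at 14 mm; 8 mm down it frees the drawer. It springs back when left.
- blue_unit_drawer (a joint): Opening of the blue unit's drawer in m: 0 shut, 0.05 fully open. Once the catch lets go, its own spring slides it out in about half a second, towards the unit's -x (roughly towards the robot), and it stays out.
- green_unit_drawer (a joint): Opening of the drawer of the neighbouring, otherwise identical unit with green front and top, in m: 0 shut. It is to stay shut.
- cup: Black empty square pen cup fixed to the desk: 90 x 90 mm outside, 82 mm wide inside, 90 mm high, floor 4 mm thick, open at the top. Origin: centre of the underside; z up. The dowel may lean in it.

How it is judged:
By the outcome, as a careful person would: the job done as asked, in the order asked, and still so for the second after the job is handed in, with the robot touching nothing.
It also fails if it takes over 53 s, if anything falls off the work surface, if the arm or the gripper's body presses on something with over 40 N, if the wrist force passes 120 N, or if a joint passes its speed limit or range.

## Working session

There is one attempt and no reset: what is moved stays moved. The work goes in short steps, Python scripts to look and compute and a tool call to move; the robot and the scene stay as the last step left them, time stands still between calls to the robot, and variables do not carry over. Pictures are saved under pics/ and viewed, and the job is handed in when it is done.

Besides the shell and the picture viewer there is one more tool, called after ">>>" as name(argument=value, ...) on one line, values as JSON. move_arm: Moves the arm, as the interface text tells. Its arguments: {"type":"object","properties":{"fingers":{"type":"array"},"translation":{"type":"array"},"roll":{"type":"array"},"squeeze":{"type":"number"}},"required":["fingers","translation","roll"]}

```bash
mkdir -p pics; cat > h.py <<'E'
import numpy as np, cv2, pickle
from cell import env, grab_frame
def snap(n,tag):
    f=grab_frame(n); pickle.dump(f,open(f'pics/{tag}_{n}.pkl','wb')); cv2.imwrite(f'pics/{tag}_{n}.png',f['pixels'][:,:,::-1]); return f
def load(n,tag): return pickle.load(open(f'pics/{tag}_{n}.pkl','rb'))
def ray(f,uv):
    K=np.array([[f['fx'],0,f['cx']],[0,f['fy'],f['cy']],[0,0,1.]])
    p=cv2.undistortPoints(np.array(uv,float).reshape(-1,1,2),K,np.array([f['k1'],0,0,0.])).reshape(-1,2)
    R=np.array(f['R']);t=np.array(f['t'])
    d=np.c_[p,np.ones(len(p))]@R
    return -R.T@t,d
def onz(f,uv,z):
    c,d=ray(f,uv); return c+d*((z-c[2])/d[:,2:])
def proj(f,X):
    R=np.array(f['R']);c=np.atleast_2d(X)@R.T+np.array(f['t']); s=c[:,:2]/c[:,2:]
    s=s*(1+f['k1']*(s**2).sum(1,keepdims=True)); return s*[f['fx'],f['fy']]+[f['cx'],f['cy']]
E
python3 - <<'E'
from h import *
for n in('scene','top'):
    f=snap(n,'a'); print(n,f['fx'],f['k1'],-np.array(f['R']).T@f['t'])
s=env.get_state();print(s)
E
```

```text
scene 417.82127230623445 -0.04934145301457694 [1.40376946 0.09659668 0.59969287]
top 466.0504909874302 -0.04698080357879148 [3.58332097e-01 2.87649024e-04 1.11191373e+00]
{'clock': 0.1, 'q': array([-1.29112833e+00,  8.78791192e-02,  1.37213508e+00, -5.03721211e-05,
        1.68361720e+00, -1.03078773e-01]), 'qd': array([ 9.48471102e-04, -7.57975439e-04, -3.24631120e-03,  1.15665839e-05,
       -8.65444044e-04, -1.32743455e-03]), 'joint_efforts': array([ 2.14805958e-03, -3.53017545e+01, -3.14217567e+01, -5.47872446e-05,
        7.99316447e-03,  2.51850327e-07]), 'ee_pos': array([ 0.20527073, -0.50975722,  0.23024106]), 'orientation': array([[ 9.27644449e-01,  3.73464059e-01, -6.10874702e-04],
       [ 3.73464524e-01, -9.27642422e-01,  1.94571544e-03],
       [ 1.59981497e-04, -2.03307216e-03, -9.99997921e-01]]), 'contact_force': array([ 0.16710645,  0.21165415, -0.80635354]), 'ft_torque': array([0.03096407, 0.00151064, 0.02795484]), 'opening': 0.9993848381793896}
```

View pics/a_scene.png

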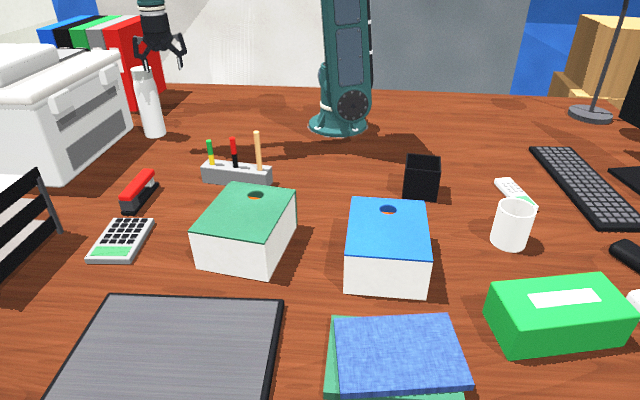

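View pics/a_top.png

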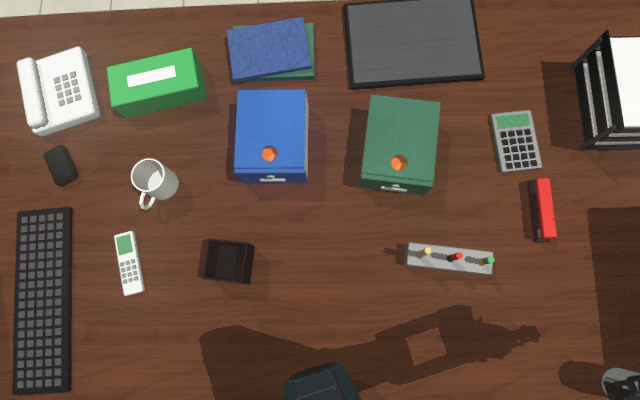

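The top view shows the blue hole near (268,154), the dowel top near (427,250), the red and green pens at (458,256) and (490,260), and the cup near (228,261). The scene view shows the dowel at (257,132)-(260,170), the blue hole at (388,209) and the cup at (422,176).

```bash
python3 - <<'E'
from h import *
T=load('top','a');S=load('scene','a')
def crop(f,x0,y0,x1,y1,k): return cv2.resize(f['pixels'][y0:y1,x0:x1,::-1],None,fx=k,fy=k,interpolation=cv2.INTER_NEAREST)
a=crop(T,395,230,505,285,7);b=crop(T,190,220,270,300,5);c=crop(T,225,80,315,190,5);d=crop(S,190,120,290,195,6)
for n,i in zip('abcd',(a,b,c,d)): i=i[:600,:800]; cv2.imwrite(f'pics/crop_{n}.png',i)
hsv=cv2.cvtColor(T['pixels'],cv2.COLOR_RGB2HSV)
m=cv2.inRange(hsv,(5,150,120),(18,255,255)); n,l,st,ce=cv2.connectedComponentsWithStats(m)
for i in range(1,n):
    if st[i,4]>40: print('orange',st[i],ce[i],onz(T,ce[i],.1),onz(T,ce[i],.075))
hs=cv2.cvtColor(S['pixels'],cv2.COLOR_RGB2HSV)
for nm,h in(('scene',hs),('top',hsv)):
    m=cv2.inRange(h,(10,60,150),(25,190,255)); n,l,st,ce=cv2.connectedComponentsWithStats(m)
    for i in range(1,n):
        if st[i,4]>15: print(nm,st[i],ce[i])
E
```

```text
orange [262 148  14  12 125] [268.064 153.816] [[0.66806734 0.15638473 0.1       ]] [[0.67571955 0.16024121 0.075     ]]
orange [391 156  15  14 164] [398.34756098 162.6402439 ] [[ 0.63952709 -0.13682823  0.1       ]] [[ 0.6464742  -0.14021577  0.075     ]]
scene [    0    14   640   386 54120] [351.43701035 227.56714708]
scene [ 596   19   44   92 2153] [621.13098003  65.88202508]
scene [166  83  34   8 150] [181.49333333  85.97333333]
scene [493 100   8   6  18] [496.55555556 102.27777778]
scene [613 111   6   8  27] [615.11111111 114.96296296]
scene [131 114   9  12  53] [134.50943396 119.22641509]
scene [564 133  12   8  28] [569.35714286 137.17857143]
scene [631 146   9   5  21] [635.52380952 148.57142857]
scene [216 155  15   6  32] [222.15625 157.8125 ]
scene [606 178  18  16  75] [615.32       185.93333333]
scene [623 185   9   9  27] [626.55555556 189.11111111]
scene [ 22 194  11   5  31] [ 27.83870968 195.74193548]
scene [629 200  11   7  35] [634.8        202.71428571]
scene [ 41 209   7   8  16] [ 44.     211.8125]
scene [620 233  20  11 105] [631.60952381 236.40952381]
scene [163 245   5   8  20] [165.25 248.6 ]
scene [169 245   6   5  16] [171.75 247.5 ]
scene [336 246   8  11  30] [339.96666667 251.06666667]
scene [183 252  10   4  21] [187.66666667 253.23809524]
scene [401 302   7   4  17] [404.47058824 303.41176471]
scene [409 303  10   5  22] [412.90909091 304.18181818]
scene [470 305   7   7  18] [472.61111111 308.66666667]
scene [470 313  14  10  37] [476.94594595 317.59459459]
scene [632 326   8  13  36] [636.         333.63888889]
scene [ 18 392  15   6  27] [ 24.51851852 394.66666667]
top [262 149  13  12 108] [268.00925926 154.30555556]
top [391 157  15  14 137] [396.93430657 163.75912409]
top [424 247   7   7  40] [427.325 249.975]
```

View pics/crop_a.png

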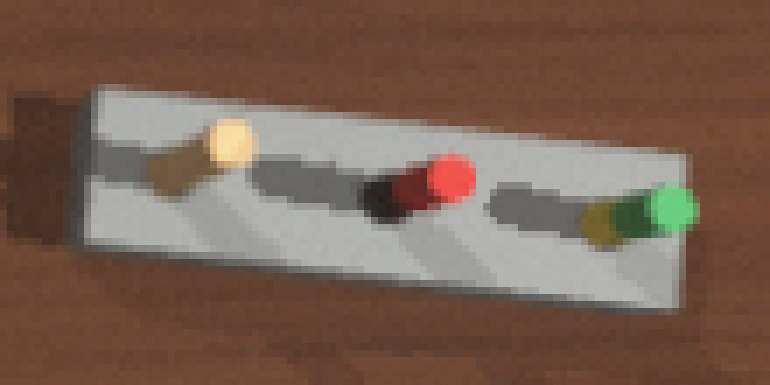

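View pics/crop_b.png

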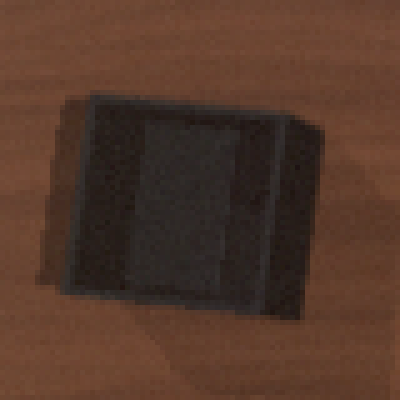

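View pics/crop_c.png

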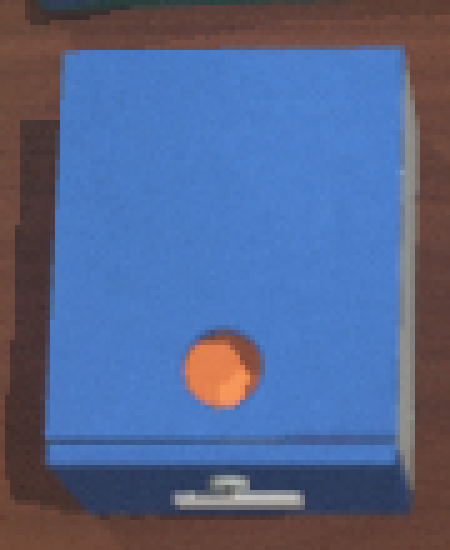

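View pics/crop_d.png

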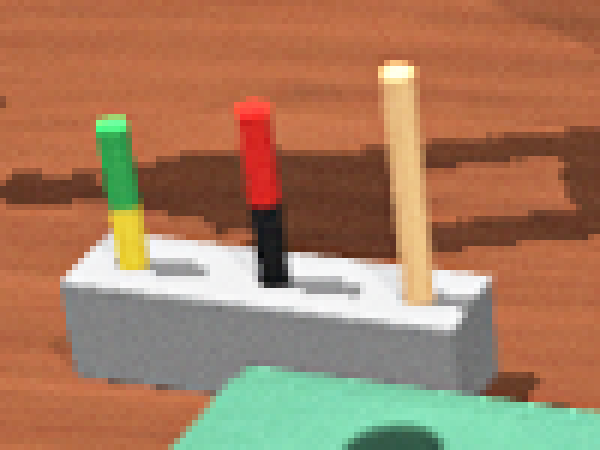

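```bash
python3 - <<'E'
from h import *
T=load('top','a');S=load('scene','a')
def c(p,x0,y0,k): return np.array(p,float)/k-.5+[x0,y0]
np.set_printoptions(precision=4,suppress=True)
print('dowel top',onz(T,c([231,142],395,230,7),.16), 'scene',onz(S,c([398,73],190,120,6),.16))
print('dowel base',onz(T,c([167,178],395,230,7),.05),'scene',onz(S,c([417,302],190,120,6),.05))
st=onz(T,c([[97,88],[688,155],[677,310],[85,243]],395,230,7),.05); print('stand',st,st.mean(0),np.linalg.norm(st-np.roll(st,1,0),axis=1))
h=onz(T,c([[184,370],[262,370],[223,330],[223,410],[223,370]],225,80,5),.1);print('hole',h)
u=onz(T,c([[63,50],[404,46],[396,465],[46,465]],225,80,5),.1);print('unit',u,np.linalg.norm(u-np.roll(u,1,0),axis=1))
x=(u[0]+u[1]-u[2]-u[3])/2;x/=np.linalg.norm(x);print('hole from unit',(u[2]+u[3])/2+.045*x, np.degrees(np.arctan2(x[1],x[0])))
k=onz(T,c([[90,95],[288,112],[266,312],[65,292]],190,220,5),.09);print('cup',k,k.mean(0),np.linalg.norm(k-np.roll(k,1,0),axis=1))
# scene hole
hs=cv2.cvtColor(S['pixels'],cv2.COLOR_RGB2HSV)
cv2.imwrite('pics/crop_e.png',cv2.resize(S['pixels'][145:305,335:450,::-1],None,fx=3.5,fy=3.5,interpolation=cv2.INTER_NEAREST))
E
```

```text
dowel top [[ 0.4385 -0.1791  0.16  ]] scene [[ 0.4408 -0.1768  0.16  ]]
dowel base [[ 0.4366 -0.1786  0.05  ]] scene [[ 0.4437 -0.1775  0.05  ]]
stand [[ 0.4661 -0.1575  0.05  ]
 [ 0.4402 -0.3468  0.05  ]
 [ 0.3908 -0.3393  0.05  ]
 [ 0.4162 -0.1512  0.05  ]] [ 0.4284 -0.2487  0.05  ] [0.0503 0.1911 0.05   0.1898]
hole [[0.6693 0.1719 0.1   ]
 [0.6682 0.1362 0.1   ]
 [0.6877 0.1542 0.1   ]
 [0.6499 0.1539 0.1   ]
 [0.6687 0.154  0.1   ]]
unit [[0.8276 0.2309 0.1   ]
 [0.8238 0.0703 0.1   ]
 [0.6222 0.0756 0.1   ]
 [0.6264 0.2343 0.1   ]] [0.2012 0.1606 0.2017 0.1587]
hole from unit [0.6693 0.154  0.1   ] -1.2468988064377802
cup [[0.4789 0.2926 0.09  ]
 [0.4696 0.2034 0.09  ]
 [0.3822 0.212  0.09  ]
 [0.3921 0.3013 0.09  ]] [0.4307 0.2523 0.09  ] [0.0872 0.0897 0.0878 0.0899]
```

View pics/crop_e.png

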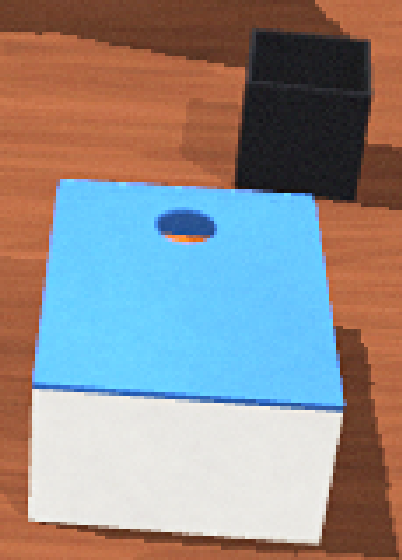

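The stand's size (190 x 50 mm), unit and cup all agree with the given sizes. The dowel comes out the same from its top and from the stand geometry, at about (0.439, -0.179). The hole is at (0.669, 0.154) and the cup at (0.431, 0.252).

```bash
cat > plan.py <<'E'
import sys,numpy as np
from h import *
# usage: plan.py x y z yaw_of_tool_y_deg nrows
x,y,z,a,n=map(float,sys.argv[1:6]);n=int(n)
s=env.get_state();R=np.array(s['orientation']);p=np.array(s['ee_pos'])
cur=np.degrees(np.arctan2(R[1,1],R[0,1])); d=(a-cur+90)%180-90
D=np.array([x,y,z])-p
print('clock',s['clock'],'pos',p.round(4),'yaw',round(cur,2),'tilt',R[:,2].round(4),'F',s['contact_force'].round(2),'op',round(s['opening'],3),'q',s['q'].round(2))
print('total roll',-d,'dist',np.linalg.norm(D))
for i in range(n):
    Rz=cv2.Rodrigues(np.array([0,0,np.radians(d*i/n)]))[0]@R
    print((Rz.T@(D/n)).round(4).tolist(),round(-d/n,2))
E
python3 plan.py 0.439 -0.179 0.231 -7.8 7
```

```text
clock 0.1 pos [ 0.2053 -0.5098  0.2302] yaw -68.07 tilt [-6.0e-04  1.9e-03 -1.0e+00] F [ 0.17  0.21 -0.81] op 0.999 q [-1.29  0.09  1.37 -0.    1.68 -0.1 ]
total roll -60.27053827777064 dist 0.4050065310361878
[0.0486, -0.0314, -0.0] -8.61
[0.0528, -0.0237, -0.0001] -8.61
[0.0557, -0.0156, -0.0001] -8.61
[0.0574, -0.007, -0.0001] -8.61
[0.0578, 0.0016, -0.0001] -8.61
[0.0569, 0.0103, -0.0001] -8.61
[0.0548, 0.0187, -0.0001] -8.61
```

>>> move_arm(fingers=[-1, -1, -1, -1, -1], translation=[[0.0486, -0.0314, 0], [0.0528, -0.0237, 0], [0.0557, -0.0156, 0], [0.0574, -0.007, 0], [0.0578, 0.0016, 0]], roll=[-8.6, -8.6, -8.6, -8.6, -8.6])

```text
clock: 0.72
ee_pos: [0.3721, -0.268, 0.2267]
orientation: [[0.41, 0.912, -0.003], [0.912, -0.41, 0.007], [0.005, -0.006, -1.0]]
contact_force: [0.5, 1.2, 0.2]
opening: 1.002
```

```bash
python3 plan.py 0.439 -0.179 0.231 -7.8 5
```

```text
clock 0.725 pos [ 0.3721 -0.268   0.2267] yaw -24.2 tilt [-0.003   0.0073 -1.    ] F [0.54 1.19 0.25] op 1.002 q [-0.75 -0.11  1.58  0.    1.68 -0.33]
total roll -16.400425317902688 dist 0.111371302126041
[0.0217, 0.0049, -0.0008] -3.28
[0.0214, 0.0061, -0.0008] -3.28
[0.021, 0.0073, -0.0008] -3.28
[0.0206, 0.0085, -0.0008] -3.28
[0.02, 0.0097, -0.0008] -3.28
```

>>> move_arm(fingers=[-1, -1, -1, -1, -1], translation=[[0.0217, 0.0049, -0.0008], [0.0214, 0.0061, -0.0008], [0.021, 0.0073, -0.0008], [0.0206, 0.0085, -0.0008], [0.02, 0.0097, -0.0008]], roll=[-3.3, -3.3, -3.3, -3.3, -3.3])

```text
clock: 1.35
ee_pos: [0.4399, -0.1712, 0.2286]
orientation: [[0.118, 0.993, -0.007], [0.993, -0.118, 0.01], [0.01, -0.008, -1.0]]
contact_force: [-0.2, 0.3, 0.7]
opening: 1.001
```

```bash
python3 plan.py 0.439 -0.179 0.23 -7.8 2
```

```text
clock 1.35 pos [ 0.4399 -0.1712  0.2286] yaw -6.76 tilt [-0.0069  0.0105 -0.9999] F [-0.24  0.33  0.65] op 1.001 q [-0.5  -0.08  1.54  0.01  1.69 -0.38]
total roll 1.0395415544708726 dist 0.007929072403181416
[-0.0039, -0.0, -0.0007] 0.52
[-0.0039, 0.0, -0.0007] 0.52
```

>>> move_arm(fingers=[-1, -1, -1], translation=[[-0.004, 0, 0], [-0.003, 0, 0], [0, 0, 0]], roll=[0.5, 0.5, 0])

```text
clock: 1.72
ee_pos: [0.4385, -0.1784, 0.2274]
orientation: [[0.136, 0.991, -0.009], [0.991, -0.136, 0.011], [0.009, -0.011, -1.0]]
contact_force: [-0.2, 0.1, 0.1]
opening: 1.001
```

```bash
python3 plan.py 0.439 -0.179 0.106 -7.8 4; python3 -c "
from h import *
snap('top','b');snap('scene','b')"
```

```text
clock 1.725 pos [ 0.4385 -0.1784  0.2274] yaw -7.82 tilt [-0.0095  0.0108 -0.9999] F [-0.19  0.14  0.11] op 1.001 q [-0.51 -0.07  1.54  0.    1.69 -0.37]
total roll -0.015071636444758951 dist 0.12136058240485098
[-0.0004, 0.0005, 0.0303] -0.0
[-0.0004, 0.0005, 0.0303] -0.0
[-0.0004, 0.0005, 0.0303] -0.0
[-0.0004, 0.0005, 0.0303] -0.0
```

View pics/b_scene.png

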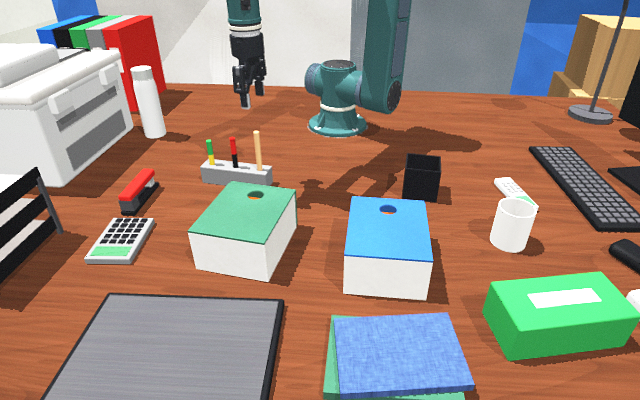

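View pics/b_top.png

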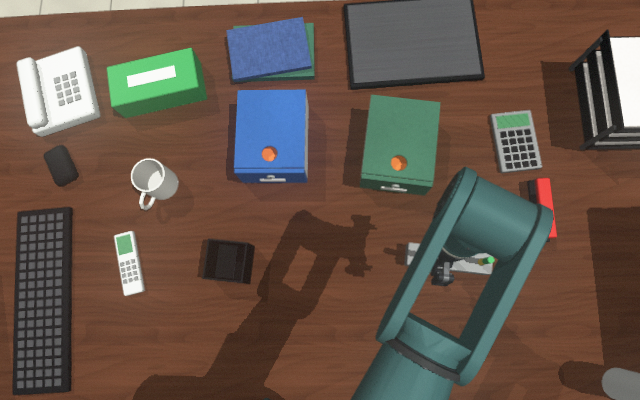

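```bash
python3 - <<'E'
from h import *
S=load('scene','b');T=load('top','b')
P=[[.4385,-.1784,.2274],[.4387,-.1788,.16]]
print(proj(S,P),proj(T,P))
cv2.imwrite('pics/crop_f.png',np.hstack([cv2.resize(S['pixels'][20:180,190:300,::-1],None,fx=3.5,fy=3.5,interpolation=cv2.INTER_NEAREST),cv2.resize(T['pixels'][220:300,400:500,::-1],(385,308),interpolation=cv2.INTER_NEAREST).repeat(1,0)if 0 else cv2.copyMakeBorder(cv2.resize(T['pixels'][220:300,400:500,::-1],(400,320),interpolation=cv2.INTER_NEAREST),0,240,0,0,0)]))
E
```

```text
[[253.0402798  106.17948122]
 [255.27882535 131.29662983]] [[433.70338276 246.6174662 ]
 [427.35137318 249.66829386]]
```

View pics/crop_f.png

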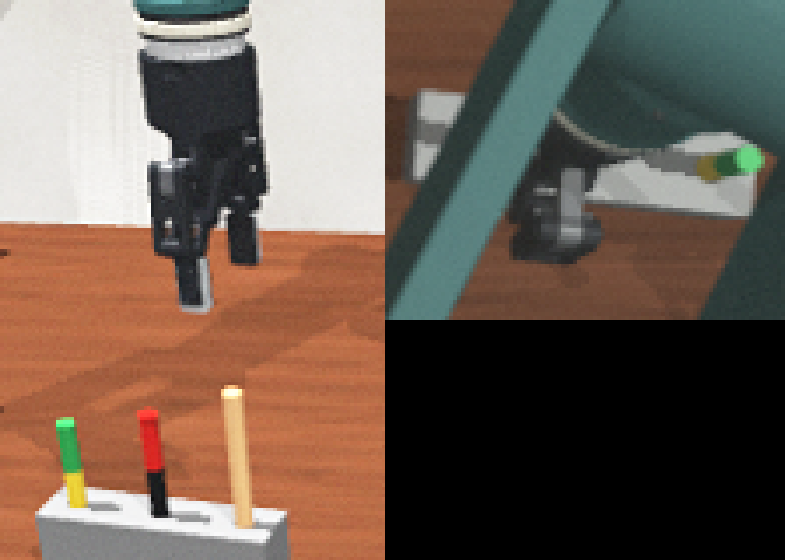

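The fingertip midpoint in the scene view is near (252.6,101). That matches the projected open-finger TCP, and the jaws straddle the dowel line. I'll descend.

>>> move_arm(fingers=[-1, -1, -1, -1, -1], translation=[[0, 0.001, 0.03], [0, 0.001, 0.03], [0, 0, 0.03], [-0.001, 0, 0.027], [0, 0, 0]], roll=[0, 0, 0, 0, 0])

```text
clock: 2.45
ee_pos: [0.439, -0.1807, 0.1087]
orientation: [[0.141, 0.99, -0.006], [0.99, -0.141, 0.009], [0.008, -0.007, -1.0]]
contact_force: [0.0, -0.3, -0.2]
opening: 0.999
```

```bash
python3 plan.py 0.439 -0.179 0.106 -7.8 1; python3 -c "
from h import *
S=snap('scene','c')
cv2.imwrite('pics/crop_g.png',cv2.resize(S['pixels'][90:200,190:300,::-1],None,fx=5,fy=5))"
```

```text
clock 2.45 pos [ 0.439  -0.1807  0.1087] yaw -8.08 tilt [-0.0062  0.009  -0.9999] F [ 0.04 -0.33 -0.19] op 0.999 q [-0.51 -0.02  1.72  0.    1.44 -0.37]
total roll -0.2773553119864829 dist 0.0032186722425677898
[0.0017, -0.0003, 0.0027] -0.28
```

View pics/crop_g.png

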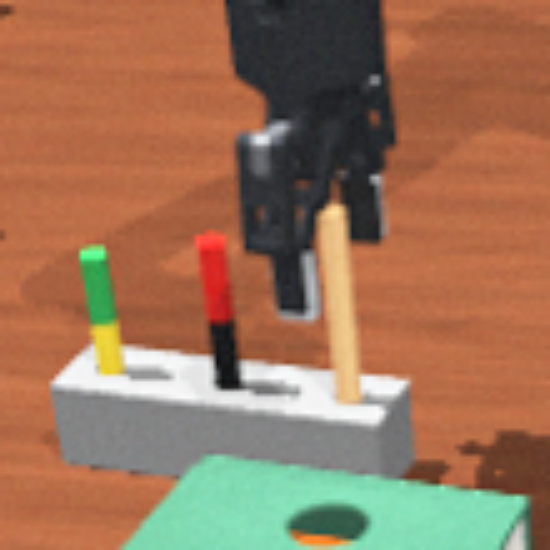

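The jaws straddle the dowel in the picture: the finger mid is near (256.4,145) and the dowel axis near (258,145). I'll shift about 3 mm towards it and close.

>>> move_arm(fingers=[-1, -1, 1, 1, 1], translation=[[0.003, 0, 0.0025], [0, 0, 0], [0, 0, 0], [0, 0, 0], [0, 0, 0]], roll=[0, 0, 0, 0, 0], squeeze=60)

```text
clock: 3.12
ee_pos: [0.4432, -0.1796, 0.1129]
orientation: [[0.141, 0.99, 0.005], [0.99, -0.141, 0.003], [0.004, 0.004, -1.0]]
contact_force: [0.3, 0.7, -0.7]
opening: 0.374
```

>>> move_arm(fingers=[1, 1, 1], translation=[[0, 0, 0], [0, 0, 0], [0, 0, 0]], roll=[0, 0, 0])

```text
clock: 3.5
ee_pos: [0.4405, -0.1792, 0.113]
orientation: [[0.141, 0.99, -0.002], [0.99, -0.141, 0.004], [0.004, -0.003, -1.0]]
contact_force: [-1.7, 0.5, 1.8]
opening: 0.148
```

```bash
python3 plan.py 0.439 -0.177 0.23 -7.8 4
```

```text
clock 3.5 pos [ 0.4405 -0.1792  0.113 ] yaw -8.09 tilt [-0.0021  0.0041 -1.    ] F [-1.68  0.45  1.79] op 0.148 q [-0.51 -0.02  1.72  0.    1.45 -0.37]
total roll -0.28773292571759157 dist 0.11703197788552286
[0.0006, -0.0005, -0.0292] -0.07
[0.0006, -0.0005, -0.0292] -0.07
[0.0006, -0.0005, -0.0292] -0.07
[0.0006, -0.0005, -0.0292] -0.07
```

>>> move_arm(fingers=[1, 1, 1, 1, 1], translation=[[0, 0, -0.015], [0, 0, -0.025], [0, 0, -0.035], [0, 0, -0.035], [0, 0, -0.035]], roll=[0, 0, 0, 0, 0])

```text
clock: 4.12
ee_pos: [0.4427, -0.1796, 0.2624]
orientation: [[0.14, 0.99, 0.003], [0.99, -0.14, 0.005], [0.005, 0.003, -1.0]]
contact_force: [1.0, 0.4, -0.1]
opening: 0.15
```

```bash
python3 plan.py 0.669 0.154 0.25 -7.8 8; python3 -c "
from h import *
S=snap('scene','d')
cv2.imwrite('pics/crop_h.png',cv2.resize(S['pixels'][20:200,170:330,::-1],None,fx=3.3,fy=3.3))"
```

```text
clock 4.125 pos [ 0.4427 -0.1796  0.2624] yaw -8.05 tilt [ 0.0034  0.0051 -1.    ] F [ 1.03  0.4  -0.12] op 0.15 q [-0.51 -0.08  1.48  0.01  1.74 -0.37]
total roll -0.25495276828263513 dist 0.403278815845785
[0.0452, 0.0222, 0.0019] -0.03
[0.0452, 0.0222, 0.0019] -0.03
[0.0452, 0.0222, 0.0019] -0.03
[0.0452, 0.0222, 0.0019] -0.03
[0.0452, 0.0223, 0.0019] -0.03
[0.0452, 0.0223, 0.0019] -0.03
[0.0452, 0.0223, 0.0019] -0.03
[0.0452, 0.0223, 0.0019] -0.03
```

View pics/crop_h.png

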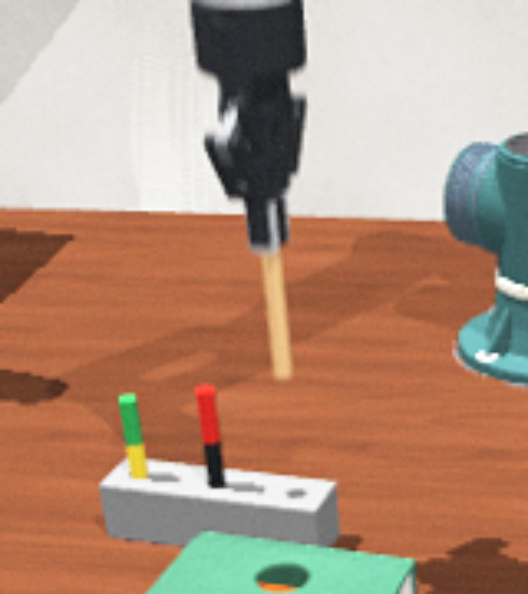

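The dowel is out of the stand (now empty at (260,170)) and hangs plumb below the fingers, with its bottom end near (255,134). I'll carry it to the blue hole.

>>> move_arm(fingers=[1, 1, 1, 1, 1], translation=[[0.025, 0.012, 0], [0.045, 0.022, 0.001], [0.045, 0.022, 0.001], [0.045, 0.022, 0.001], [0.045, 0.022, 0.001]], roll=[0, 0, 0, 0, 0], squeeze=80)

```text
clock: 4.8
ee_pos: [0.5804, 0.0098, 0.2747]
orientation: [[0.147, 0.989, 0.034], [0.989, -0.147, -0.005], [-0.0, 0.034, -0.999]]
contact_force: [0.1, -0.3, -0.3]
opening: 0.141
```

```bash
python3 plan.py 0.669 0.154 0.25 -7.8 5
```

```text
clock 4.8 pos [0.5804 0.0098 0.2747] yaw -8.47 tilt [ 0.0339 -0.0053 -0.9994] F [ 0.06 -0.28 -0.29] op 0.141 q [-0.08  0.13  1.24 -0.    1.74  0.07]
total roll -0.6735129873259211 dist 0.17105706416551839
[0.0311, 0.0131, 0.0054] -0.13
[0.0311, 0.0132, 0.0054] -0.13
[0.0311, 0.0132, 0.0054] -0.13
[0.0311, 0.0133, 0.0054] -0.13
[0.031, 0.0134, 0.0054] -0.13
```

>>> move_arm(fingers=[1, 1, 1, 1, 1], translation=[[0.031, 0.013, 0.003], [0.031, 0.013, 0.003], [0.031, 0.013, 0.003], [0.031, 0.013, 0.003], [0.02, 0.009, 0.003]], roll=[0, 0, 0, 0, 0])

```text
clock: 5.42
ee_pos: [0.6691, 0.1522, 0.2646]
orientation: [[0.142, 0.989, 0.046], [0.99, -0.143, -0.001], [0.005, 0.046, -0.999]]
contact_force: [-0.0, -0.3, -0.4]
opening: 0.142
```

>>> move_arm(fingers=[1, 1, 1], translation=[[0, 0, 0], [0, 0, 0], [0, 0, 0]], roll=[0, 0, 0])

```text
clock: 5.8
ee_pos: [0.6698, 0.1527, 0.2648]
orientation: [[0.141, 0.989, 0.048], [0.99, -0.141, -0.001], [0.006, 0.047, -0.999]]
contact_force: [-0.1, -0.6, -0.6]
opening: 0.143
```

```bash
python3 plan.py 0.669 0.154 0.25 -7.8 2
```

```text
clock 5.8 pos [0.6698 0.1527 0.2648] yaw -8.13 tilt [ 4.760e-02 -7.000e-04 -9.989e-01] F [-0.14 -0.61 -0.6 ] op 0.143 q [ 0.15  0.36  0.97 -0.01  1.76  0.29]
total roll -0.3281414231506403 dist 0.014892982487358146
[0.0005, -0.0008, 0.0074] -0.16
[0.0005, -0.0008, 0.0074] -0.16
```

```bash
python3 - <<'E'
from h import *
np.set_printoptions(precision=4,suppress=True)
S=snap('scene','e');T=snap('top','e');s=env.get_state();R=np.array(s['orientation']);p=np.array(s['ee_pos'])
tip=p+R[:,2]*.103; print('tip',tip,proj(S,[p,tip]),proj(T,[p,tip]))
h=np.array([.669,.154,.1]);print(proj(S,h))
cv2.imwrite('pics/crop_i.png',np.hstack([cv2.resize(S['pixels'][70:250,330:450,::-1],None,fx=3.2,fy=3.2),cv2.resize(T['pixels'][80:200,210:330,::-1],(384,384)).repeat(1,0)[:,:384] if 0 else cv2.copyMakeBorder(cv2.resize(T['pixels'][80:200,210:330,::-1],(384,384)),0,192,0,0,0)]))
E
```

```text
tip [0.6747 0.1525 0.1621] [[392.5843 137.1332]
 [388.3819 184.6925]] [[257.0845 128.08  ]
 [265.4977 142.394 ]]
[[386.669  208.4427]]
```

View pics/crop_i.png

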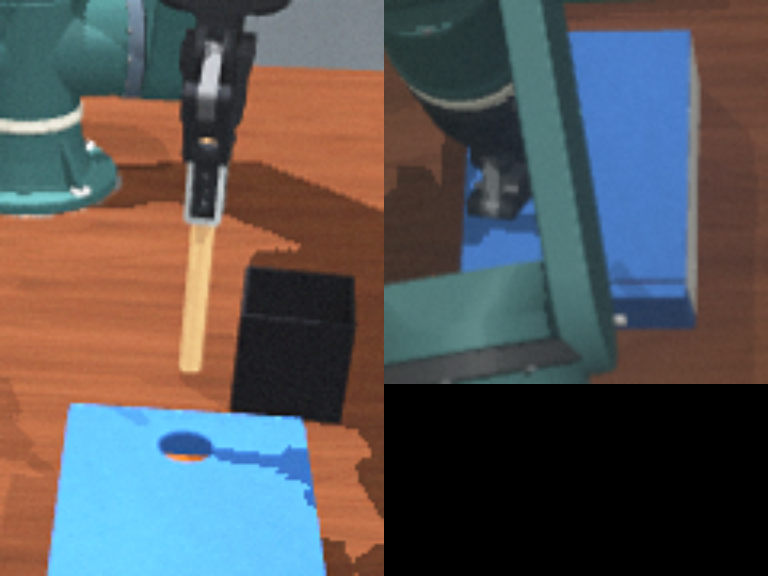

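The scene view shows the tip at (389.4,185.6) against a predicted (388.4,184.7), and the hole at (387.8,209.4). The tool leans by 2.7°, so I'll shift it so that the tip enters the hole centrally along the tool axis.

>>> move_arm(fingers=[1, 1, 1], translation=[[0, -0.0088, 0], [0, 0, 0.02], [0, 0, 0.015]], roll=[0, 0, 0])

```text
clock: 6.28
ee_pos: [0.662, 0.1529, 0.2319]
orientation: [[0.143, 0.988, 0.053], [0.99, -0.143, 0.0], [0.008, 0.052, -0.999]]
contact_force: [0.1, -0.4, 0.4]
opening: 0.141
```

```bash
cat > tip.py <<'E'
from h import *
np.set_printoptions(precision=4,suppress=True)
s=env.get_state();R=np.array(s['orientation']);p=np.array(s['ee_pos'])
print(s['clock'],'tip',p+R[:,2]*.103,'tcp',p,'F',s['contact_force'],'op',s['opening'],'\n',R)
E
python3 tip.py
```

```text
6.275 tip [0.6675 0.1529 0.1291] tcp [0.662  0.1529 0.2319] F [ 0.1259 -0.381   0.3961] op 0.14099553716755447 
 [[ 0.1429  0.9883  0.0527]
 [ 0.9897 -0.1431  0.    ]
 [ 0.0076  0.0521 -0.9986]]
```

>>> move_arm(fingers=[1, 1, 1], translation=[[0.001, 0, 0.018], [0, -0.001, 0.018], [0, 0, 0.008]], roll=[0, 0, 0])

```text
clock: 6.65
ee_pos: [0.6626, 0.1539, 0.1842]
orientation: [[0.143, 0.988, 0.051], [0.99, -0.143, -0.0], [0.007, 0.05, -0.999]]
contact_force: [-0.7, 1.0, -0.5]
opening: 0.137
```

```bash
python3 tip.py; python3 - <<'E'
from h import *
S=snap('scene','f');T=snap('top','f')
cv2.imwrite('pics/crop_j.png',cv2.resize(S['pixels'][120:300,330:450,::-1],None,fx=3.2,fy=3.2))
E
```

```text
6.65 tip [0.6678 0.1539 0.0814] tcp [0.6626 0.1539 0.1842] F [-0.6873  0.9552 -0.5112] op 0.1374728969945733 
 [[ 0.143   0.9884  0.0508]
 [ 0.9897 -0.1432 -0.0001]
 [ 0.0071  0.0503 -0.9987]]
```

View pics/crop_j.png

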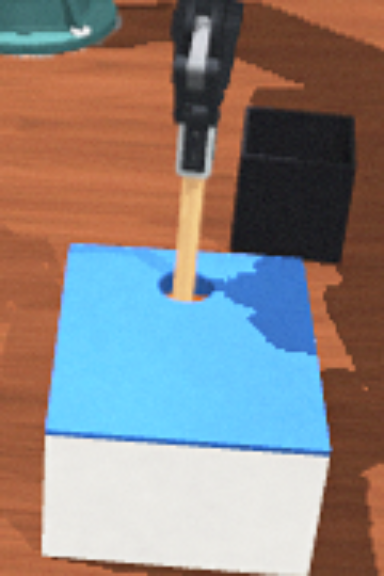

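The dowel is inside the hole (rim near (388,208)). Now I'll press.

>>> move_arm(fingers=[1, 1, 1], translation=[[0, 0, 0.008], [0, 0, 0.006], [0, 0, 0.004]], roll=[0, 0, 0])

```text
clock: 7.12
ee_pos: [0.6645, 0.1543, 0.1714]
orientation: [[0.143, 0.988, 0.056], [0.99, -0.143, 0.001], [0.009, 0.055, -0.998]]
contact_force: [-4.1, -0.5, 7.8]
opening: 0.14
```

```bash
python3 tip.py
```

```text
7.125 tip [0.6702 0.1544 0.0686] tcp [0.6645 0.1543 0.1714] F [-4.0611 -0.5391  7.7804] op 0.1395764074402802 
 [[ 0.1428  0.9882  0.0559]
 [ 0.9897 -0.1431  0.001 ]
 [ 0.009   0.0552 -0.9984]]
```

>>> move_arm(fingers=[1, 1, 1], translation=[[0, 0, 0.006], [0, 0, 0.003], [0, 0, 0.002]], roll=[0, 0, 0])

```text
clock: 7.5
ee_pos: [0.6643, 0.1543, 0.1669]
orientation: [[0.143, 0.988, 0.059], [0.99, -0.143, 0.001], [0.01, 0.058, -0.998]]
contact_force: [-3.9, -0.1, 6.9]
opening: 0.144
```

```bash
python3 tip.py; python3 - <<'E'
from h import *
S=snap('scene','g');T=snap('top','g')
cv2.imwrite('pics/crop_k.png',np.hstack([cv2.resize(S['pixels'][120:300,330:450,::-1],None,fx=3.2,fy=3.2),cv2.resize(T['pixels'][80:260,210:330,::-1],None,fx=3.2,fy=3.2)]))
E
```

```text
7.5 tip [0.6704 0.1544 0.064 ] tcp [0.6643 0.1543 0.1669] F [-3.8803 -0.0681  6.8907] op 0.1444390723476783 
 [[ 0.1426  0.988   0.0585]
 [ 0.9897 -0.1429  0.0012]
 [ 0.0096  0.0577 -0.9983]]
```

View pics/crop_k.png

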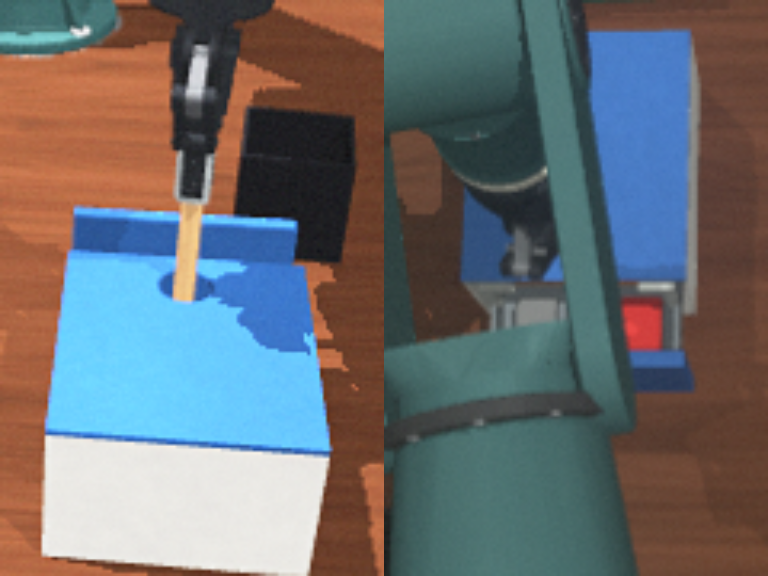

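The blue drawer is out: its front now stands clear of the unit in both views. I'll withdraw along the tool axis.

>>> move_arm(fingers=[1, 1, 1, 1, 1], translation=[[0, 0, -0.012], [0, 0, -0.025], [0, 0, -0.025], [0, 0, -0.025], [0, 0, -0.015]], roll=[0, 0, 0, 0, 0])

```text
clock: 8.22
ee_pos: [0.6586, 0.1542, 0.2735]
orientation: [[0.143, 0.988, 0.061], [0.99, -0.143, 0.002], [0.01, 0.06, -0.998]]
contact_force: [0.3, 0.1, -0.8]
opening: 0.141
```

```bash
python3 tip.py;python3 plan.py 0.427 0.253 0.265 -7.8 7; python3 -c "
from h import *
S=snap('scene','h2');cv2.imwrite('pics/crop_l.png',cv2.resize(S['pixels'][60:260,330:450,::-1],None,fx=3,fy=3))"
```

```text
8.225 tip [0.6649 0.1544 0.1707] tcp [0.6586 0.1542 0.2735] F [ 0.3138  0.136  -0.793 ] op 0.14084357406214085 
 [[ 0.1426  0.9879  0.0609]
 [ 0.9897 -0.143   0.0017]
 [ 0.0103  0.06   -0.9981]]
clock 8.225 pos [0.6586 0.1542 0.2735] yaw -8.24 tilt [ 0.0609  0.0017 -0.9981] F [ 0.31  0.14 -0.79] op 0.141 q [ 0.15  0.33  1.   -0.01  1.75  0.29]
total roll -0.43675329845200395 dist 0.2519396420917639
[0.0092, -0.0348, -0.0008] -0.06
[0.0093, -0.0348, -0.0008] -0.06
[0.0093, -0.0348, -0.0008] -0.06
[0.0094, -0.0347, -0.0008] -0.06
[0.0094, -0.0347, -0.0008] -0.06
[0.0094, -0.0347, -0.0008] -0.06
[0.0095, -0.0347, -0.0008] -0.06
```

View pics/crop_l.png

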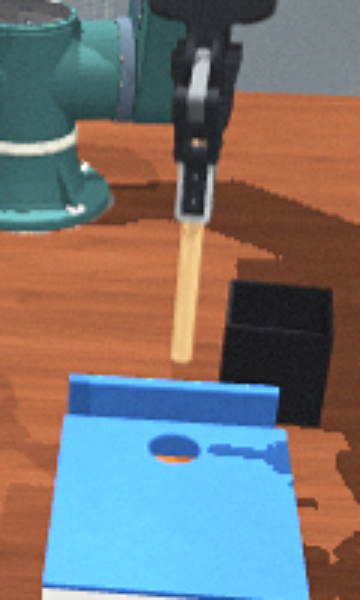

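The dowel is clear of the hole and still gripped, and the drawer front stands out at (387,193). On to the cup.

>>> move_arm(fingers=[1, 1, 1, 1, 1], translation=[[0.006, -0.02, 0], [0.0095, -0.035, 0], [0.0095, -0.035, 0], [0.0095, -0.035, 0], [0.0095, -0.035, 0]], roll=[0, 0, 0, 0, 0])

```text
clock: 8.9
ee_pos: [0.5048, 0.2211, 0.2617]
orientation: [[0.146, 0.987, 0.06], [0.989, -0.147, 0.001], [0.01, 0.059, -0.998]]
contact_force: [-0.7, -0.3, -0.9]
opening: 0.142
```

```bash
python3 tip.py;python3 plan.py 0.427 0.253 0.265 -7.8 3
```

```text
8.9 tip [0.511  0.2212 0.1589] tcp [0.5048 0.2211 0.2617] F [-0.6572 -0.2931 -0.8991] op 0.14202506611312338 
 [[ 0.1465  0.9874  0.0602]
 [ 0.9892 -0.1468  0.0011]
 [ 0.01    0.0594 -0.9982]]
clock 8.9 pos [0.5048 0.2211 0.2617] yaw -8.46 tilt [ 0.0602  0.0011 -0.9982] F [-0.66 -0.29 -0.9 ] op 0.142 q [ 0.32  0.05  1.36 -0.02  1.68  0.47]
total roll -0.6567418549464037 dist 0.08416945872975479
[0.0067, -0.0271, -0.0026] -0.22
[0.0068, -0.0271, -0.0026] -0.22
[0.007, -0.0271, -0.0026] -0.22
```

>>> move_arm(fingers=[1, 1, 1, 1, 1], translation=[[0.005, -0.028, -0.002], [0.005, -0.028, -0.002], [0.005, -0.022, -0.002], [0.002, -0.012, -0.002], [0, 0, 0]], roll=[0, 0, 0, 0, 0])

```text
clock: 9.52
ee_pos: [0.4125, 0.2527, 0.2623]
orientation: [[0.144, 0.988, 0.058], [0.99, -0.144, 0.0], [0.009, 0.057, -0.998]]
contact_force: [-0.1, 0.0, 0.5]
opening: 0.139
```

```bash
python3 tip.py; python3 - <<'E'
from h import *
S=snap('scene','i');T=snap('top','i')
s=env.get_state();R=np.array(s['orientation']);p=np.array(s['ee_pos']);tip=p+R[:,2]*.103
print(proj(S,[tip,[.431,.252,.09]]),proj(T,tip))
cv2.imwrite('pics/crop_m.png',np.hstack([cv2.resize(S['pixels'][60:240,360:480,::-1],None,fx=3.2,fy=3.2),cv2.resize(T['pixels'][140:320,170:290,::-1],None,fx=3.2,fy=3.2)]))
E
```

```text
9.525 tip [0.4184 0.2527 0.1595] tcp [0.4125 0.2527 0.2623] F [-0.1443  0.0213  0.4644] op 0.13905158113850868 
 [[ 0.1439  0.9879  0.0576]
 [ 0.9896 -0.1442  0.0004]
 [ 0.0087  0.0569 -0.9983]]
[[424.80269497 135.45436143]
 [421.8488063  161.8179983 ]] [[216.60152798 263.33830579]]
```

View pics/crop_m.png

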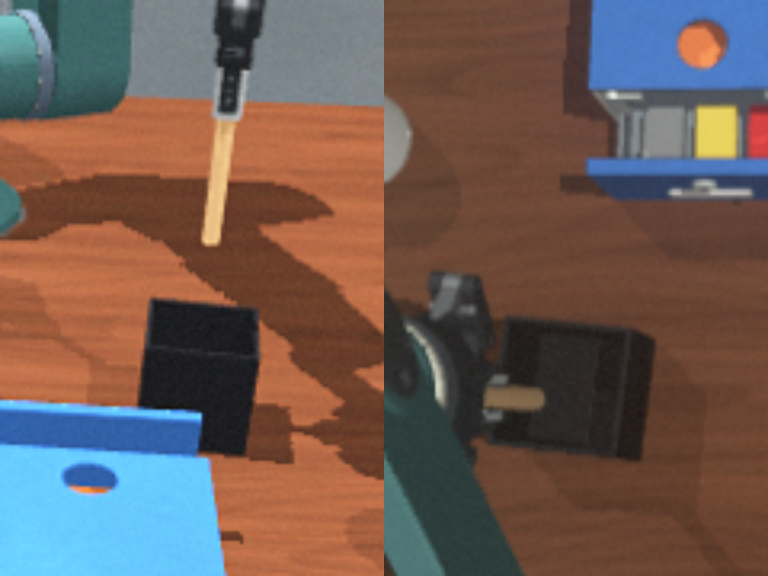

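The top view shows the blue drawer fully out. The scene view has the tip at (426,136) above the cup opening, as predicted. I'll lower it.

>>> move_arm(fingers=[1, 1, 1, 1, 1], translation=[[0, 0.004, 0.025], [0, 0, 0.03], [0, 0, 0.03], [0, 0, 0.03], [0, 0, 0.015]], roll=[0, 0, 0, 0, 0])

```text
clock: 10.25
ee_pos: [0.4308, 0.2505, 0.1302]
orientation: [[0.15, 0.987, 0.063], [0.989, -0.15, 0.0], [0.01, 0.062, -0.998]]
contact_force: [-0.7, 0.0, -0.7]
opening: 0.144
```

```bash
python3 tip.py
```

```text
10.25 tip [0.4373 0.2505 0.0274] tcp [0.4308 0.2505 0.1302] F [-0.6603  0.0239 -0.7451] op 0.1436715313958305 
 [[ 0.1501  0.9867  0.0627]
 [ 0.9886 -0.1504  0.0004]
 [ 0.0099  0.0619 -0.998 ]]
```

>>> move_arm(fingers=[1, 1, 1], translation=[[0, -0.004, 0.01], [0, 0, 0.006], [0, 0, 0]], roll=[0, 0, 0])

```text
clock: 10.62
ee_pos: [0.4288, 0.2509, 0.1135]
orientation: [[0.151, 0.986, 0.063], [0.988, -0.152, 0.0], [0.01, 0.062, -0.998]]
contact_force: [0.5, 0.4, 0.8]
opening: 0.144
```

```bash
python3 tip.py
```

```text
10.625 tip [0.4353 0.251  0.0107] tcp [0.4288 0.2509 0.1135] F [0.4946 0.4091 0.7824] op 0.14441426456808676 
 [[ 0.1512  0.9865  0.0631]
 [ 0.9884 -0.1516  0.0004]
 [ 0.01    0.0624 -0.998 ]]
```

>>> move_arm(fingers=[-0.3, -1, -1, -1, -1], translation=[[0, 0, 0], [0, 0, 0], [0, 0, 0], [0, 0, 0], [0, 0, 0]], roll=[0, 0, 0, 0, 0])

```text
clock: 11.25
ee_pos: [0.4303, 0.2518, 0.1166]
orientation: [[0.151, 0.986, 0.069], [0.988, -0.151, 0.003], [0.013, 0.067, -0.998]]
contact_force: [0.6, 0.5, -0.7]
opening: 1.001
```

>>> move_arm(fingers=[-1, -1, -1], translation=[[0, 0, 0], [0, 0, 0], [0, 0, 0]], roll=[0, 0, 0])

```text
clock: 11.62
ee_pos: [0.4302, 0.2518, 0.1165]
orientation: [[0.151, 0.986, 0.068], [0.988, -0.151, 0.003], [0.013, 0.067, -0.998]]
contact_force: [-0.3, 0.1, 1.0]
opening: 0.998
```

```bash
python3 tip.py; python3 - <<'E'
from h import *
S=snap('scene','j');T=snap('top','j')
cv2.imwrite('pics/crop_n.png',np.hstack([cv2.resize(S['pixels'][60:240,360:480,::-1],None,fx=3.2,fy=3.2),cv2.resize(T['pixels'][180:360,170:290,::-1],None,fx=3.2,fy=3.2)]))
E
```

```text
11.625 tip [0.4373 0.2521 0.0138] tcp [0.4302 0.2518 0.1165] F [-0.3416  0.1041  0.9951] op 0.997588067145001 
 [[ 0.1508  0.9862  0.0683]
 [ 0.9885 -0.1513  0.0028]
 [ 0.0131  0.0671 -0.9977]]
```

View pics/crop_n.png

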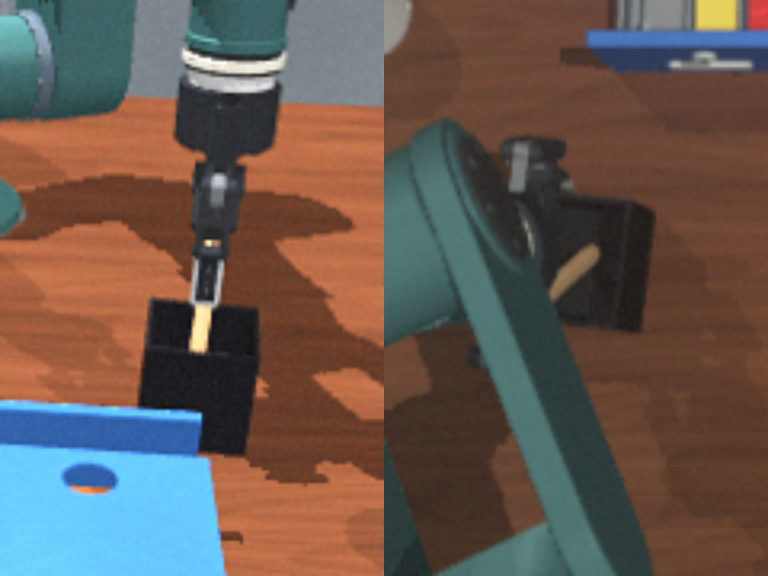

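The dowel stands in the cup leaning toward the robot, and the jaws are fully open. I'll lift straight up, slowly at first.

>>> move_arm(fingers=[-1, -1, -1, -1, -1], translation=[[0, 0, -0.015], [0, 0, -0.02], [0, 0, -0.025], [0, 0, -0.03], [0, 0, -0.03]], roll=[0, 0, 0, 0, 0])

```text
clock: 12.35
ee_pos: [0.4208, 0.251, 0.2412]
orientation: [[0.151, 0.986, 0.066], [0.988, -0.151, 0.002], [0.012, 0.065, -0.998]]
contact_force: [0.0, 1.1, -0.2]
opening: 1.002
```

>>> move_arm(fingers=[-1, -1, -1, -1, -1], translation=[[0, -0.005, -0.03], [-0.03, 0, 0], [-0.04, 0, 0], [-0.04, 0, 0], [-0.04, 0, 0]], roll=[0, 0, 0, 0, 0])

```text
clock: 12.98
ee_pos: [0.3923, 0.1025, 0.2804]
orientation: [[0.144, 0.986, 0.083], [0.989, -0.145, 0.007], [0.019, 0.081, -0.997]]
contact_force: [0.9, -0.2, -0.2]
opening: 1.001
```

```bash
python3 tip.py; python3 -c "
from h import *
snap('scene','k');snap('top','k')"
```

```text
12.975 tip [0.4008 0.1032 0.1777] tcp [0.3923 0.1025 0.2804] F [ 0.8867 -0.2051 -0.1594] op 1.0008149265273372 
 [[ 0.1442  0.9861  0.0825]
 [ 0.9894 -0.1453  0.0073]
 [ 0.0192  0.0806 -0.9966]]
```

View pics/k_scene.png

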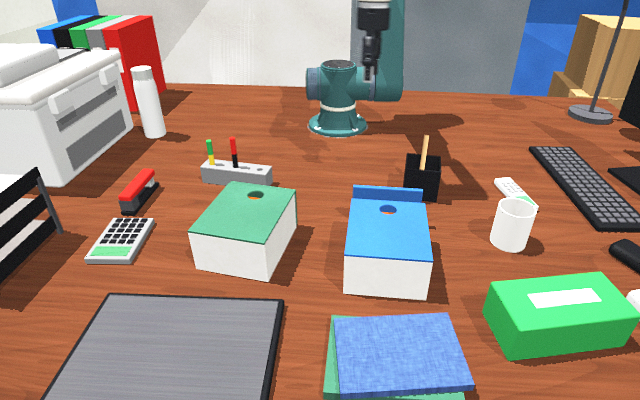

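View pics/k_top.png

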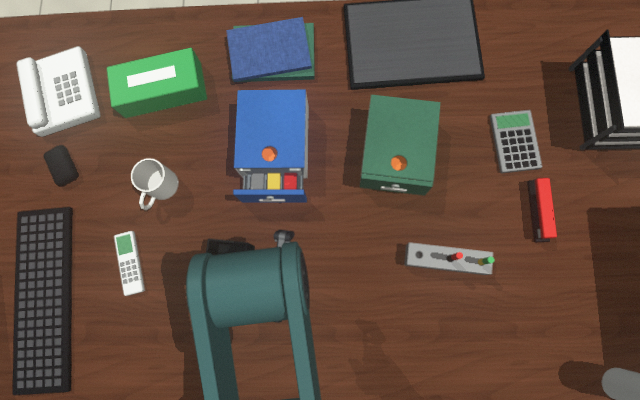

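The scene view shows the dowel leaning in the cup at (425,150). The top view shows the blue drawer open at (270,185), the green drawer shut at (397,188) and both pens still in the stand. The arm is clear of everything, so I'll let it settle and hand in.

>>> move_arm(fingers=[-1, -1, -1, -1], translation=[[0, 0, 0], [0, 0, 0], [0, 0, 0], [0, 0, 0]], roll=[0, 0, 0, 0])

```text
clock: 13.58
ee_pos: [0.3927, 0.103, 0.2822]
orientation: [[0.147, 0.985, 0.085], [0.989, -0.148, 0.008], [0.02, 0.083, -0.996]]
contact_force: [-0.5, -0.5, -0.0]
opening: 0.999
```

```bash
python3 -c "
from h import *
a=load('scene','k')['pixels'].astype(int);b=snap('scene','l')['pixels'].astype(int)
print('dowel region diff',abs(a-b)[130:200,400:445].mean())
s=env.get_state();print(s['contact_force'],abs(s['qd']).max());print(env.job_done())"
```

```text
dowel region diff 2.96994708994709
[-0.09018154  0.11886948 -0.40335678] 0.003362401575641244
the job is handed in; nothing more can be done
None
```

The job is done and handed in at about 13.6 s of the 53 s allowed. I took the dowel from the stand and pushed it through the hole in the blue unit, pressing the catch about 11 mm with roughly 8 N. The blue drawer sprang open, and I then let go of the dowel in the black cup.

**Last checks:**
- **Dowel:** It leans in the cup. The cup area of the picture changed little over the last half second (mean difference about 3 grey levels, which I took as noise).
- **Drawers:** The blue drawer is visibly out. The green drawer is shut.
- **Pens:** Both pens are still in the stand.
- **Arm:** The gripper is open, away from everything and at rest, with a measured force below 0.5 N.

**What was off:** The tool slowly tilted during the moves, reaching about 5° by the end. I allowed for the tilt at the hole and at the cup. The grip was also about 7 mm higher on the dowel than planned, which I allowed for too.

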